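Turn the strip-down row round for reassembly

ROBOT

A 6-joint arm with a two-finger parallel gripper is mounted at the origin on a cart in front of the work surface, level with it; the furniture and walls round the work are solid. World frame = base frame: x ahead of the robot, y to its left, z up, the work surface at z = 0. Lengths are in mm, angles in rad, forces in N, time in s.
With the tool pointing down it reaches from about 250 to 850 mm from the base axis. Payload 12.5 kg.
Tool frame: the origin (TCP) lies on the centre line of the jaws, within the pads' length; the fingertips stand 22 mm ahead of it and the grasp point (between the pads) lies 3 mm ahead of it; x points along the fingers, y is the direction in which the jaws open and shut, and the axes are right-handed (so a half turn about x gives the same grasp; the last joint's range is limited). The gripper opens to 93 mm and grips with 3 to 60 N. Pads are 15 mm wide; open, the fingers measure 128 mm over their backs; the gripper's body (75 mm by 188 mm) begins 65 mm behind the grasp point.
Start: joints at [1.123, 0.351, 1.652, -0, 1.139, -0.085], TCP at [195.159, 514.196, 240.633] pointing down, gripper open.
Joint ranges: [-2.75, 2.75], [-0.79, 2.1], [0.01, 2.65], [-1.57, 4.71], [0.07, 3.14], [-2.87, 2.87]. Speed limits (rad/s): [2.22, 2.22, 2.79, 3.14, 3.14, 3.14].

INTERFACE

Orientations are given as a 3x3 rotation matrix whose columns are the frame's x, y, z axes.
In Python, from workcell import sensors, camera, sign_off gives the robot as it stands. The module is installed in compiled form; this text tells all that it offers.
- The arm moves only by the tool jog_arm, never from a script. Its argument "deltas" is one flat list of numbers, 7 for each row, row after row: the shift along the world's x, y, z in m, then the turn, a rotation vector about the world's x, y, z in rad, then the gripper command: -1 is fully open, 1 is shut, values between are in proportion. In form: [tx, ty, tz, wx, wy, wz, jaw, tx, ty, tz, wx, wy, wz, jaw, ...]. A call has 1 to 8 rows; each row is the pose to reach, as a shift and turn from the pose measured when the call began; what a row does not reach only later rows make up. A row lasts 1/8 s, in which the tool goes at most 62.5 mm and 10.7 degrees, less where a joint would pass 70% of its speed; a pose out of reach is approached as far as the arm can. A call with a gripper value outside its range is refused whole. The fingers move at their own pace and stop on an object; "grip_force" is the grip in N (left out, the last holds). Time passes only in rows, so rows that repeat a pose let the fingers close. It gives the time, the measured TCP pose, the force and the opening at its end, in the units of the state.
- sensors.observe(): the state, without advancing time (a new reading comes with each control period).
- camera(name): name is "scene" or "top"; returns a dict with "pixels" (400x640x3 uint8, red, green, blue), "depth" (400x640 float32, mm along the optical axis (not along the pixel's ray), 0 where there is no reading), "camera_matrix" (3x3 intrinsics, pixels), "distortion" ([k1, k2, p1, p2, k3] as OpenCV has them; the pictures are not rectified), "R" (3x3) and "t" (3): a world point X has camera coordinates R X + t. Camera axes: x right, y down, z forward; pixel columns grow to the right and rows downward; lengths in mm; the calibration is good to about 2 mm. A picture is of the moment at which its call begins.
- sign_off(): hands the job in, once; it reports no verdict.
The state is a dict: "t": time; "joint_positions": joint angles; "joint_velocities": joint speeds; "joint_efforts": joint torques, N m; "ee_pos": TCP position; "ee_rot": TCP orientation; "wrist_force": force on the tool from outside, world axes, zero at the start; "wrist_torque": the same for the moment, N m; "opening": finger opening in mm.
Only numpy, scipy, OpenCV 4.12 (cv2) and the standard library are available. Lean on these libraries where they do the work, as an engineer would, in place of code of your own. Each camera call takes 0.05 s, during which the arm holds its last target. There are 200 camera calls.

TASK

The watch movement and its three parts tins stand on the dark rack in the order in which they came off the watch, the first next to the brass knob. Move all four to the empty aluminium rack in the reverse order for reassembly, so that the one that stood next to the dark rack's knob ends farthest from the aluminium rack's knob, and the last one ends next to it. Set each down upright in the middle of its own cork pad and leave it there.

Things in the scene. Friction and masses are not known exactly. Their poses are not given: they have to be found in the camera images.
- movement: watch movement in a round black casing block: the block is a disc 40 mm across with a straight side 14 mm high, the brass movement (33 mm across) stands 2 mm above it, 17 mm high in all; loose, lying flat with the brass works up; origin at the centre of its underside, z up
- small_tin: round grey-white parts tin with a clear window lid (fixed on), the smallest of three, 36 mm across over all (the body, the lowest 10 mm, measures 35 mm across) and 16 mm high, loose, upright; origin at the centre of its underside, z up
- medium_tin: round grey-white parts tin with a clear window lid (fixed on), the middle one of three, 48 mm across over all (the body, the lowest 11 mm, measures 46 mm across) and 18 mm high, loose, upright; origin at the centre of its underside, z up
- large_tin: round grey-white parts tin with a clear window lid (fixed on), the largest of three, 62 mm across over all (the body, the lowest 15 mm, measures 61 mm across) and 24 mm high, loose, upright; origin at the centre of its underside, z up
- pad_movement: the cork pad on the dark rack on which the movement stands at the start, 64 x 64 x 3 mm, fixed; origin at the centre of its underside (its top is 3 mm higher); it marks the place of the movement in the old row
- pad_small_tin: the cork pad on the dark rack on which the small tin stands at the start, 64 x 64 x 3 mm, fixed; origin at the centre of its underside (its top is 3 mm higher); it marks the place of the small tin in the old row
- pad_medium_tin: the cork pad on the dark rack on which the medium tin stands at the start, 64 x 64 x 3 mm, fixed; origin at the centre of its underside (its top is 3 mm higher); it marks the place of the medium tin in the old row
- pad_large_tin: the cork pad on the dark rack on which the large tin stands at the start, 64 x 64 x 3 mm, fixed; origin at the centre of its underside (its top is 3 mm higher); it marks the place of the large tin in the old row
- strip_rack: the dark wooden rack, full at the start: 310 (y) x 72 x 10 mm, fixed; brass knob at y=+152, top at z=33. Four places at x=0, y=+105 (by the knob), +35, -35, -105 mm, each a cork pad 64 mm square, 3 mm thick, top at z=13. Origin: underside, mid-row. Knob to the robot's left, yaw up to 0.35. Left or right half; a microscope stand head hangs over the bench at x > 0.70 m, y = -0.16 to -0.03, z > 0.17.
- build_rack: the aluminium rack, empty at the start: 310 (y) x 72 x 10 mm, fixed; brass knob at y=+152, top at z=33. Four places at x=0, y=+105 (by the knob), +35, -35, -105 mm, each a cork pad 64 mm square, 3 mm thick, top at z=13. Origin: underside, mid-row. Knob to the robot's left, yaw up to 0.35. On the other half of the bench.
Not all that is in view belongs to the job. Leave any blue look-alike of the movement alone.

How it is judged:
By the outcome, as a careful person would: the job done as asked, in the order asked, and still so for the second after the job is handed in, with the robot touching nothing.
It also fails if it takes over 122 s, if anything falls off the work surface, if the arm or the gripper's body presses on something with over 40 N, if the wrist force passes 120 N, or if a joint passes its speed limit or range.

## Working session

There is one attempt and no reset: what is moved stays moved. The work goes in short steps, Python scripts to look and compute and a tool call to move; the robot and the scene stay as the last step left them, time stands still between calls to the robot, and variables do not carry over. Pictures are saved under pics/ and viewed, about 12 in all and at most 16, crops included, and the job is handed in when it is done.

Besides the shell and the picture viewer there is one more tool, called by a JSON object that holds its "method" and its "body". jog_arm: Moves the arm, as the interface text tells. Its arguments: {"type":"object","properties":{"deltas":{"type":"array","items":{"type":"number"}},"grip_force":{"type":"number"}},"required":["deltas"]}

```bash
mkdir -p pics; cat > h.py <<'E'
import numpy as np, cv2
from workcell import sensors, camera, sign_off
def grab(n, name=None):
    c=camera(n)
    if name: cv2.imwrite(f'pics/{name}.png', c['pixels'][:,:,::-1])
    return c
def rays(c,uv):
    uv=np.asarray(uv,float).reshape(-1,1,2)
    n=cv2.undistortPoints(uv,np.array(c['camera_matrix']),np.array(c['distortion'])).reshape(-1,2)
    R=np.array(c['R']);t=np.array(c['t']).ravel()
    d=np.c_[n,np.ones(len(n))]@R
    return -R.T@t, d
def onz(c,uv,z):
    o,d=rays(c,uv); return o+d*((z-o[2])/d[:,2])[:,None]
def cloud(c):
    v,u=np.mgrid[:400,:640]; o,d=rays(c,np.c_[u.ravel(),v.ravel()])
    return (o+d*c['depth'].reshape(-1,1)).reshape(400,640,3)
def proj(c,X):
    R=np.array(c['R']);t=np.array(c['t'],float)
    return cv2.projectPoints(np.asarray(X,float).reshape(-1,1,3),cv2.Rodrigues(R)[0],t,np.array(c['camera_matrix']),np.array(c['distortion']))[0].reshape(-1,2)
E
python3 - <<'E'
from h import *
for n in('top','scene'):
    c=grab(n,n+'0'); o,_=rays(c,[[320,200]]); print(n,o,c['camera_matrix'][0][0])
s=sensors.observe(); print(s)
E
```

```text
top [ 394.29942082  -15.5381612  1078.07552664] 405.9240411486636
scene [  69.38117038 -370.09819105  735.65351556] 361.4941999646481
{'t': 0.1, 'joint_positions': array([ 1.12339609e+00,  3.51150055e-01,  1.65235109e+00,  5.03806594e-06,
        1.13910561e+00, -8.46117158e-02]), 'joint_velocities': array([-0.000353  ,  0.00063008, -0.0030544 , -0.00023693, -0.0016422 ,
       -0.00099999]), 'joint_efforts': array([ 3.68166666e-04, -4.98033750e+01, -2.85704899e+01,  7.00296904e-02,
        2.39923771e-02,  1.61448088e-05]), 'ee_pos': array([195.04274882, 513.95036651, 240.17636776]), 'ee_rot': array([[-4.42850968e-04,  3.54884377e-01,  9.34910094e-01],
       [-9.12312391e-04,  9.34909653e-01, -3.54884642e-01],
       [-9.99999486e-01, -1.01009107e-03, -9.02602305e-05]]), 'wrist_force': array([-0.67504802,  0.66788187, -0.79023726]), 'wrist_torque': array([0.00683399, 0.02500198, 0.00802911]), 'opening': 92.98074896074986}
```

View pics/top0.png

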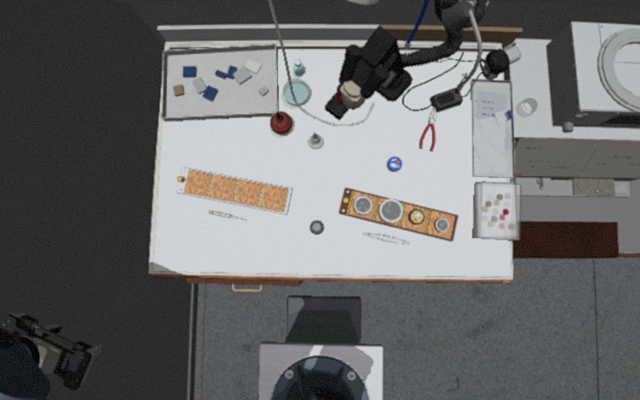

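View pics/scene0.png

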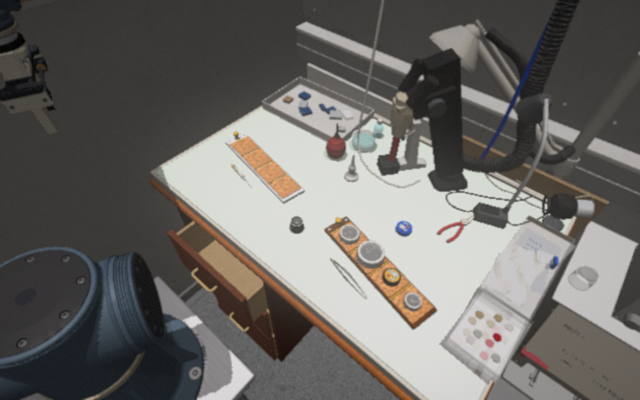

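Top view: the dark rack has its knob at (346,200), then medium (363,205), large (391,210), movement (417,216) and small (442,225). The empty rack has its knob at (181,179).
Possible mix-ups for the movement are the blue look-alike (394,163), the dark loupe/pot (317,227) and the tins. By description it is the brass disc at (417,216).

```bash
python3 - <<'E'
from h import *
T=grab('top');S=grab('scene')
im=cv2.resize(T['pixels'][180:250,330:470,::-1],None,fx=5.5,fy=5.5,interpolation=cv2.INTER_CUBIC)
cv2.imwrite('pics/crop.png',im)
for nm,c in(('top',T),('scene',S)):
    P=cloud(c); hsv=cv2.cvtColor(c['pixels'],cv2.COLOR_RGB2HSV)
    m=cv2.inRange(hsv,(5,100,110),(20,255,255))
    m=((m>0)&(P[...,2]>5)&(P[...,2]<25)&(P[...,0]<620)&(P[...,0]>250)&(abs(P[...,1])<450)).astype(np.uint8)
    for side in (1,-1):
        k=(m>0)&(np.sign(P[...,1])==side)
        v,u=np.nonzero(k); X=onz(c,np.c_[u,v],13)
        r=cv2.minAreaRect(X[:,:2].astype(np.float32)); print(nm,side,len(u),r,'depth z',np.median(P[k][:,2]))
    q=(P[...,2]>20)&(P[...,2]<45)&(P[...,0]<620)&(P[...,0]>250)&(P[...,1]<0)&(P[...,1]>-450)
    n,l,st,cc=cv2.connectedComponentsWithStats(q.astype(np.uint8))
    for i in range(1,n):
        if st[i,4]>25:
            p=P[l==i]; (cx,cy),r=cv2.minEnclosingCircle(p[:,:2].astype(np.float32))
            print('  blob',cc[i].round(1),st[i,4],'c',round(cx,1),round(cy,1),'r',round(r,1),'mean',p.mean(0).round(1),'z95',np.percentile(p[:,2],95).round(1))
    y=cv2.inRange(hsv,(20,120,80),(32,255,255)); n,l,st,cc=cv2.connectedComponentsWithStats(y)
    for i in range(1,n):
        if st[i,4]>8: print('  brass',cc[i].round(1),st[i,4],onz(c,[cc[i]],28).round(1))
E
```

```text
top 1 1943 ((549.2554931640625, 233.40444946289062), (272.2204284667969, 59.03620529174805), 79.57424926757812) depth z 13.702616380834343
top -1 1295 ((491.8293151855469, -198.58302307128906), (298.77484130859375, 66.45532989501953), 76.87334442138672) depth z 13.861918155783314
  blob [482.4 169.4] 126 c 607.4 -425.3 r 26.4 mean [ 610.7 -422.1   26.1] z95 29.6
  blob [486.6 209.7] 1054 c 503.2 -424.6 r 77.1 mean [ 502.7 -424.    39.3] z95 44.0
  blob [362.9 205. ] 279 c 511.9 -105.7 r 24.1 mean [ 511.6 -105.4   31.3] z95 34.9
  blob [345.6 200.3] 28 c 523.1 -60.5 r 7.6 mean [523.3 -60.7  32.6] z95 37.2
  blob [390.5 210.7] 452 c 498.0 -174.6 r 31.9 mean [ 497.3 -175.9   37.3] z95 40.7
  blob [415.9 216.8] 189 c 483.3 -244.0 r 20.2 mean [ 482.8 -242.7   29.5] z95 33.8
  blob [441.7 224.8] 164 c 462.5 -310.2 r 18.6 mean [ 462.9 -309.4   29.5] z95 32.8
  brass [179.8 178.7] 14 [[576.3 380.8  28. ]]
  brass [348.1 200.8] 68 [[522.6 -67.4  28. ]]
  brass [376.8 203.4] 22 [[ 516.7 -141.8   28. ]]
  brass [427.4 221.8] 39 [[ 470.3 -272.8   28. ]]
  brass [373.7 216.3] 15 [[ 482.9 -133.7  
[... 412 characters left out ...]
 521.8 -60.2 r 8.6 mean [520.3 -61.8  29.3] z95 33.2
  blob [348.7 233.2] 294 c 509.3 -104.8 r 24.7 mean [ 507.4 -106.2   28.8] z95 31.4
  blob [370.  253.3] 575 c 495.0 -177.3 r 32.0 mean [ 492.1 -178.5   34.2] z95 37.2
  blob [391.  275.9] 247 c 481.0 -244.5 r 20.3 mean [ 479.2 -245.1   27.3] z95 30.4
  blob [493.6 285.3] 183 c 607.6 -424.6 r 25.5 mean [ 609.6 -423.8   24.3] z95 26.9
  blob [473.9 321.8] 1802 c 501.9 -424.1 r 78.2 mean [ 497.9 -426.1   38. ] z95 42.1
  blob [412.4 300.4] 260 c 462.0 -310.7 r 19.4 mean [ 460.6 -310.4   27.4] z95 29.8
  brass [235.3 133.1] 9 [[573.9 381.   28. ]]
  brass [337.6 219.6] 13 [[522.2 -60.2  28. ]]
  brass [392.8 279.5] 24 [[ 473.9 -253.1   28. ]]
```

View pics/crop.png

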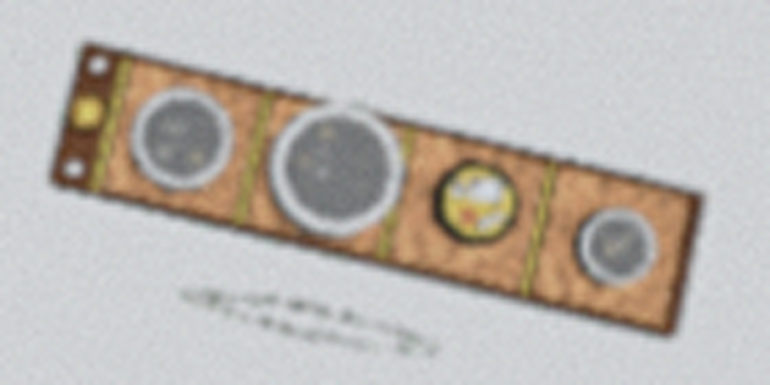

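The crop confirms the row: medium (183,138), large (338,170), movement with brass works (477,200) and small (617,245). So on the aluminium rack, counting from its knob, the order is small, movement, large, medium. I'm moving to above the medium tin with the jaws across the rack.

{"method": "jog_arm", "body": {"deltas": [0.315,-0.619,0,0,0,-1.435,-1,0.315,-0.619,0,0,0,-1.435,-1,0.315,-0.619,0,0,0,-1.435,-1,0.315,-0.619,0,0,0,-1.435,-1,0.315,-0.619,0,0,0,-1.435,-1,0.315,-0.619,0,0,0,-1.435,-1,0.315,-0.619,0,0,0,-1.435,-1,0.315,-0.619,0,0,0,-1.435,-1], "grip_force": 15}}

```text
t: 1.2
ee_pos: [422.4, 66.5, 240.6]
ee_rot: [[-0.0, 0.973, -0.23], [0.0, -0.23, -0.973], [-1.0, -0.0, -0.0]]
wrist_force: [0.7, 0.7, 0.4]
opening: 93.0
```

```bash
python3 - <<'E'
from h import *
for nm in('top','scene'):
    c=grab(nm); P=cloud(c); hsv=cv2.cvtColor(c['pixels'],cv2.COLOR_RGB2HSV)
    m=(cv2.inRange(hsv,(5,80,90),(22,255,255))>0)&(P[...,0]>490)&(P[...,0]<610)&(P[...,1]>60)&(P[...,1]<400)
    m=cv2.morphologyEx(m.astype(np.uint8),cv2.MORPH_CLOSE,np.ones((3,3)))
    n,l,st,cc=cv2.connectedComponentsWithStats(m); i=1+st[1:,4].argmax()
    v,u=np.nonzero(l==i); X=onz(c,np.c_[u,v],13)
    print(nm,st[i],cv2.minAreaRect(X[:,:2].astype(np.float32)), 'mean',X.mean(0))
s=sensors.observe();print(s['t'],s['ee_pos'],np.arctan2(s['ee_rot'][1,1],s['ee_rot'][0,1]))
E
```

```text
top [ 184  170   92   30 1729] ((552.246337890625, 248.60508728027344), (245.35374450683594, 60.49031066894531), 79.58891296386719) mean [557.26199538 258.88876139  13.        ]
scene [ 246  141   55   57 1206] ((542.9390258789062, 217.24209594726562), (245.7044219970703, 62.48311233520508), 79.60972595214844) mean [540.94529235 199.11465034  13.        ]
1.3 [423.69578699  64.20694303 240.45144688] -0.23602786159500283
```

{"method": "jog_arm", "body": {"deltas": [0.087,-0.169,0,0,0,0,-1,0.087,-0.169,0,0,0,0,-1,0.087,-0.169,0,0,0,0,-1,0.087,-0.169,0,0,0,0,-1,0.087,-0.169,-0.05,0,0,0,-1,0.087,-0.169,-0.1,0,0,0,-1,0.087,-0.169,-0.14,0,0,0,-1,0.087,-0.169,-0.14,0,0,0,-1]}}

```text
t: 2.3
ee_pos: [509.0, -103.3, 98.6]
ee_rot: [[-0.005, 0.973, -0.233], [0.001, -0.233, -0.973], [-1.0, -0.005, 0.0]]
wrist_force: [0.4, 0.6, -0.2]
opening: 93.2
```

{"method": "jog_arm", "body": {"deltas": [0.0015,-0.0017,-0.03,0,0,0,-1,0.0015,-0.0017,-0.05,0,0,0,-1,0.0015,-0.0017,-0.06,0,0,0,-1,0.0015,-0.0017,-0.06,0,0,0,-0.2,0.0015,-0.0017,-0.06,0,0,0,0,0.0015,-0.0017,-0.06,0,0,0,0.3,0.0015,-0.0017,-0.06,0,0,0,0.3,0.0015,-0.0017,-0.06,0,0,0,0.3], "grip_force": 15}}

```text
t: 3.3
ee_pos: [510.5, -105.0, 38.7]
ee_rot: [[-0.005, 0.973, -0.233], [0.001, -0.233, -0.973], [-1.0, -0.005, 0.0]]
wrist_force: [0.3, 0.4, 0.6]
opening: 47.6
```

{"method": "jog_arm", "body": {"deltas": [0,0,0.04,0,0,0,0.3,0,0,0.08,0,0,0,0.3,0.004,0.05,0.08,0,0,0.05,0.3,0.008,0.1,0.08,0,0,0.05,0.3,0.012,0.15,0.08,0,0,0.05,0.3,0.016,0.2,0.08,0,0,0.05,0.3,0.018,0.234,0.08,0,0,0.05,0.3,0.018,0.234,0.08,0,0,0.05,0.3]}}

```text
t: 4.3
ee_pos: [528.3, 130.8, 118.6]
ee_rot: [[-0.005, 0.983, -0.181], [0.001, -0.181, -0.983], [-1.0, -0.005, -0.0]]
wrist_force: [-1.0, -0.9, -0.7]
opening: 45.2
```

```bash
python3 - <<'E'
from h import *
grab('scene','s1'); print(sensors.observe()['ee_pos'])
E
```

```text
[528.32273812 129.54880801 118.52119138]
```

View pics/s1.png

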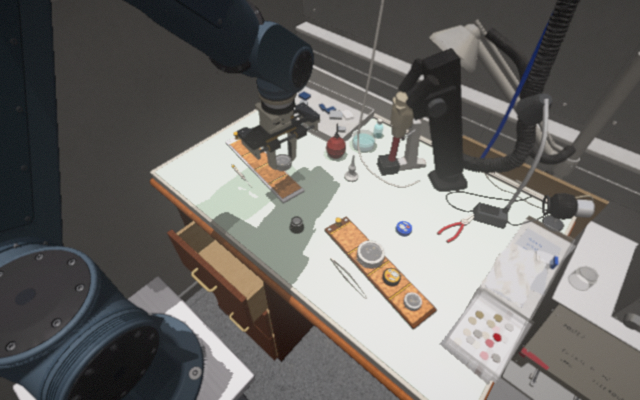

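The tin is in the gripper at (283,160), but the opening fell from 47.6 to 45.2 mm. I'm taking a closer look before lowering.

```bash
python3 - <<'E'
from h import *
c=grab('scene'); cv2.imwrite('pics/s2.png',cv2.resize(c['pixels'][90:210,220:340,::-1],None,fx=5,fy=5,interpolation=cv2.INTER_CUBIC)); s=sensors.observe();print(s['opening'])
P=cloud(c); q=P[150:175,268:300].reshape(-1,3); q=q[(q[:,2]>70)]; print(np.percentile(q,[2,50,98],axis=0).round(1)); print(proj(c,[[528.5,129.5,94],[528.5,129.5,112]]))
E
```

```text
45.4223437129305
[[472.2 102.4  93. ]
 [518.4 124.7 107.7]
 [559.  147.3 188.1]]
[[282.88817138 163.27696558]
 [282.4909046  158.06680248]]
```

View pics/s2.png

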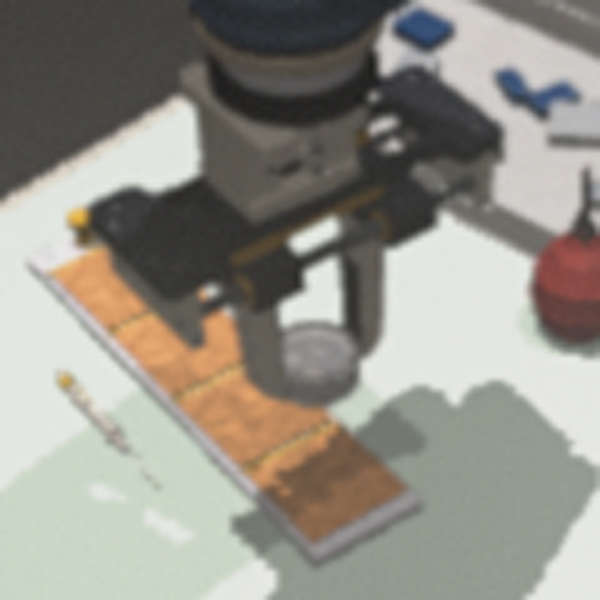

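```bash
python3 - <<'E'
from h import *
for nm in ('scene','top'):
    c=grab(nm); P=cloud(c)
    k=(P[...,2]>85)&(P[...,2]<125)&(abs(P[...,0]-528)<75)&(abs(P[...,1]-125)<60)
    p=P[k]; print(nm,len(p))
    # along-jaw / transverse coords relative to TCP
    a=np.array([.983,-.181]);b=np.array([.181,.983])
    d=p[:,:2]-[528.3,129.5]; A=d@a;B=d@b
    t=abs(A)<21
    for lo in range(-45,45,5):
        s=t&(B>=lo)&(B<lo+5)
        if s.sum()>2: print(lo,s.sum(),'z',np.percentile(p[s,2],[10,50,90]).round(1),'A',A[s].min().round(),A[s].max().round())
E
```

```text
scene 349
-25 50 z [ 92.2 100.9 107.2] A -16.0 10.0
-20 33 z [ 92.8 104.3 108. ] A -21.0 14.0
-15 28 z [102.6 106.1 107.9] A -21.0 18.0
-10 22 z [105.7 106.2 108.7] A -18.0 21.0
-5 24 z [105.2 106.8 108.5] A -18.0 21.0
0 19 z [105.3 106.4 107.8] A -15.0 19.0
5 18 z [105.4 106.2 107.7] A -12.0 19.0
10 15 z [105.  106.6 107.7] A -9.0 14.0
15 11 z [105.7 107.1 108.2] A -7.0 12.0
20 4 z [105.9 106.8 107.5] A -6.0 10.0
top 0
```

Depth shows the tin level, with its centre about 1 mm from the TCP and its top around 107–109 mm, so it has slipped by 2 mm at most. Lowering gently.

{"method": "jog_arm", "body": {"deltas": [0,-0.0005,-0.04,0,0,0,0.3,0,-0.0005,-0.065,0,0,0,0.3,0,-0.0005,-0.072,0,0,0,0.3,0,-0.0005,-0.075,0,0,0,0.3,0,-0.0005,-0.077,0,0,0,0.3,0,-0.0005,-0.077,0,0,0,0.3]}}

```text
t: 5.25
ee_pos: [528.8, 127.6, 42.2]
ee_rot: [[-0.004, 0.983, -0.185], [0.001, -0.185, -0.983], [-1.0, -0.004, -0.0]]
wrist_force: [0.2, 0.0, -0.2]
opening: 45.2
```

{"method": "jog_arm", "body": {"deltas": [0,0.0015,-0.001,0,0,0,0.3,0,0.0015,-0.002,0,0,0,0.3,0,0.0015,-0.003,0,0,0,0.3,0,0.0015,-0.003,0,0,0,0.3]}}

```text
t: 5.75
ee_pos: [529.0, 129.3, 40.4]
ee_rot: [[-0.004, 0.983, -0.184], [0.001, -0.184, -0.983], [-1.0, -0.004, -0.0]]
wrist_force: [-4.6, -0.7, 13.3]
opening: 45.4
```

{"method": "jog_arm", "body": {"deltas": [0,0,0.0005,0,0,0,0.0,0,0,0.0005,0,0,0,-0.1,0,0,0.0005,0,0,0,-0.3,0,0,0.0005,0,0,0,-1,0,0,0.0005,0,0,0,-1,0,0,0.05,0,0,0,-1,0,0,0.11,0,0,0,-1,0,0,0.11,0,0,0,-1]}}

```text
t: 6.75
ee_pos: [531.1, 129.7, 154.4]
ee_rot: [[0.004, 0.983, -0.184], [0.002, -0.184, -0.983], [-1.0, 0.003, -0.003]]
wrist_force: [0.1, 0.3, -0.0]
opening: 93.0
```

```bash
cat >> h.py <<'E'
def blobs(nm):
    c=camera(nm); P=cloud(c)
    q=(P[...,2]>18)&(P[...,2]<48)&(P[...,0]<620)&(P[...,0]>430)&(P[...,1]<400)&(P[...,1]>-340)
    n,l,st,cc=cv2.connectedComponentsWithStats(q.astype(np.uint8))
    for i in range(1,n):
        if st[i,4]>20:
            p=P[l==i]; (cx,cy),r=cv2.minEnclosingCircle(p[:,:2].astype(np.float32))
            print(nm,cc[i].round(),'c',round(cx,1),round(cy,1),'r',round(r,1),'z50/95',np.percentile(p[:,2],[50,95]).round(1))
E
python3 -c "
from h import *
blobs('scene');blobs('top');print(sensors.observe()['ee_pos'])"
```

```text
scene [235. 134.] c 572.8 379.2 r 7.5 z50/95 [28.8 32.5]
scene [284. 182.] c 527.0 130.4 r 25.7 z50/95 [29.  31.3]
scene [296. 222.] c 450.7 13.6 r 14.9 z50/95 [27.4 31.4]
scene [338. 220.] c 522.1 -60.7 r 7.8 z50/95 [30.3 32.7]
scene [370. 254.] c 494.0 -177.8 r 32.8 z50/95 [35.1 37.5]
scene [391. 276.] c 481.0 -244.3 r 20.0 z50/95 [27.5 30.5]
scene [412. 301.] c 462.0 -310.1 r 19.2 z50/95 [27.8 30.3]
top [180. 179.] c 576.6 381.3 r 8.4 z50/95 [30.2 34.1]
top [346. 200.] c 523.2 -60.5 r 7.6 z50/95 [31.6 36.9]
top [391. 211.] c 497.9 -178.8 r 32.1 z50/95 [37.5 40.5]
top [416. 217.] c 483.5 -246.0 r 21.9 z50/95 [29.8 33.2]
top [442. 225.] c 462.3 -310.0 r 18.9 z50/95 [29.7 32.8]
top [317. 227.] c 453.7 14.0 r 16.0 z50/95 [29.9 33.7]
[528.89740369 129.29722968 150.34919897]
```

Medium is placed at about (528,130). Next is the large tin.

{"method": "jog_arm", "body": {"deltas": [-0.006,-0.06,0,0,0,-0.048,-1,-0.012,-0.12,0,0,0,-0.048,-1,-0.018,-0.18,0,0,0,-0.048,-1,-0.024,-0.24,0,0,0,-0.048,-1,-0.0325,-0.3063,0,0,0,-0.048,-1,-0.0325,-0.3063,0,0,0,-0.048,-1,-0.0325,-0.3063,-0.04,0,0,-0.048,-1,-0.0325,-0.3063,-0.04,0,0,-0.048,-1], "grip_force": 25}}

```text
t: 7.85
ee_pos: [494.5, -175.5, 107.4]
ee_rot: [[-0.009, 0.973, -0.231], [0.004, -0.231, -0.973], [-1.0, -0.01, -0.002]]
wrist_force: [-0.1, -0.3, -0.6]
opening: 93.1
```

{"method": "jog_arm", "body": {"deltas": [0.002,-0.0015,-0.03,0,0,0,-1,0.002,-0.0015,-0.055,0,0,0,-1,0.002,-0.0015,-0.0685,0,0,0,-1,0.002,-0.0015,-0.0685,0,0,0,-1,0.002,-0.0015,-0.0685,0,0,0,-0.3,0.002,-0.0015,-0.0685,0,0,0,0,0.002,-0.0015,-0.0685,0,0,0,0,0.002,-0.0015,-0.0685,0,0,0,0]}}

```text
t: 8.85
ee_pos: [496.7, -177.1, 39.2]
ee_rot: [[-0.009, 0.973, -0.231], [0.004, -0.231, -0.973], [-1.0, -0.009, -0.002]]
wrist_force: [-0.8, 0.5, 2.0]
opening: 59.8
```

{"method": "jog_arm", "body": {"deltas": [0,0,0.04,0,0,0,0,0,0,0.08,0,0,0,0,0.007,0.06,0.08,0,0,0.05,0,0.014,0.12,0.08,0,0,0.05,0,0.021,0.18,0.08,0,0,0.05,0,0.028,0.24,0.08,0,0,0.05,0,0.036,0.3,0.08,0,0,0.05,0,0.0445,0.36,0.08,0,0,0.05,0]}}

```text
t: 9.85
ee_pos: [541.1, 184.9, 119.4]
ee_rot: [[-0.009, 0.983, -0.182], [0.003, -0.182, -0.983], [-1.0, -0.009, -0.002]]
wrist_force: [0.8, -1.1, -0.4]
opening: 59.7
```

{"method": "jog_arm", "body": {"deltas": [0,0.018,0,0,0,0,0,0,0.018,0,0,0,0,0,0,0.018,0,0,0,0,0]}}

```text
t: 10.22
ee_pos: [541.0, 201.5, 119.2]
ee_rot: [[-0.009, 0.983, -0.183], [0.003, -0.183, -0.983], [-1.0, -0.01, -0.001]]
wrist_force: [0.6, -0.7, -0.9]
opening: 59.8
```

{"method": "jog_arm", "body": {"deltas": [0,-0.0035,-0.04,0,0,0,0,0,-0.0035,-0.065,0,0,0,0,0,-0.0035,-0.073,0,0,0,0,0,-0.0035,-0.076,0,0,0,0,0,-0.0035,-0.078,0,0,0,0,0,-0.0035,-0.079,0,0,0,0,0,-0.0035,-0.079,0,0,0,0]}}

```text
t: 11.1
ee_pos: [541.2, 198.1, 40.6]
ee_rot: [[-0.009, 0.983, -0.183], [0.003, -0.183, -0.983], [-1.0, -0.009, -0.002]]
wrist_force: [-0.6, -0.0, -1.2]
opening: 59.5
```

{"method": "jog_arm", "body": {"deltas": [0,0,-0.0007,0,0,0,0,0,0,-0.0014,0,0,0,0,0,0,-0.0014,0,0,0,0,0,0,-0.0014,0,0,0,0]}}

```text
t: 11.6
ee_pos: [541.2, 198.2, 39.3]
ee_rot: [[-0.009, 0.983, -0.183], [0.003, -0.183, -0.983], [-1.0, -0.009, -0.002]]
wrist_force: [0.2, -0.5, 0.3]
opening: 59.6
```

{"method": "jog_arm", "body": {"deltas": [0,0,-0.0006,0,0,0,0,0,0,-0.0006,0,0,0,0,0,0,-0.0006,0,0,0,-0.1,0,0,-0.0006,0,0,0,-0.4,0,0,-0.0006,0,0,0,-1,0,0,-0.0006,0,0,0,-1,0,0,0.05,0,0,0,-1,0,0,0.11,0,0,0,-1]}}

```text
t: 12.6
ee_pos: [540.6, 198.0, 149.7]
ee_rot: [[-0.011, 0.983, -0.183], [0.003, -0.183, -0.983], [-1.0, -0.011, -0.0]]
wrist_force: [0.9, -0.2, 0.4]
opening: 92.6
```

```bash
python3 -c "
from h import *
blobs('scene');s=sensors.observe();print(s['ee_pos'],s['ee_rot'][:,0])"
```

```text
scene [235. 134.] c 572.6 379.0 r 7.4 z50/95 [29.  32.9]
scene [269. 167.] c 538.2 197.2 r 32.7 z50/95 [34.6 37. ]
scene [284. 182.] c 528.1 129.4 r 27.0 z50/95 [28.9 31.2]
scene [296. 222.] c 450.7 13.6 r 14.9 z50/95 [27.2 31.1]
scene [338. 220.] c 521.7 -61.1 r 7.9 z50/95 [29.8 32.9]
scene [391. 276.] c 481.4 -244.3 r 20.8 z50/95 [27.4 30.4]
scene [412. 301.] c 462.5 -309.2 r 19.3 z50/95 [27.9 30. ]
[543.98055272 198.97701895 158.17822129] [ 9.49240168e-05  5.64780950e-03 -9.99984046e-01]
```

Large is placed. Next is the movement.

{"method": "jog_arm", "body": {"deltas": [-0.008,-0.06,0,0,0,-0.05,-1,-0.016,-0.12,0,0,0,-0.05,-1,-0.025,-0.18,0,0,0,-0.05,-1,-0.033,-0.24,0,0,0,-0.05,-1,-0.042,-0.3,0,0,0,-0.05,-1,-0.05,-0.36,0,0,0,-0.05,-1,-0.0615,-0.4435,-0.02,0,0,-0.05,-1,-0.0615,-0.4435,-0.04,0,0,-0.05,-1]}}

```text
t: 13.65
ee_pos: [482.3, -247.7, 118.2]
ee_rot: [[0.002, 0.972, -0.234], [0.004, -0.234, -0.972], [-1.0, 0.001, -0.005]]
wrist_force: [0.8, 0.9, -0.7]
opening: 93.0
```

{"method": "jog_arm", "body": {"deltas": [0,0,0,0,0,0,-1,0,0,0,0,0,0,-1]}}

```text
t: 13.9
ee_pos: [482.6, -247.2, 118.7]
ee_rot: [[0.003, 0.972, -0.234], [0.004, -0.234, -0.972], [-1.0, 0.002, -0.005]]
wrist_force: [-0.1, -0.6, 0.8]
opening: 92.9
```

{"method": "jog_arm", "body": {"deltas": [0,0.0024,-0.04,0,0,0,-1,0,0.0024,-0.07,0,0,0,-1,0,0.0024,-0.08,0,0,0,-1,0,0.0024,-0.08,0,0,0,-1,0,0.0024,-0.08,0,0,0,0,0,0.0024,-0.08,0,0,0,0.4,0,0.0024,-0.08,0,0,0,0.4,0,0.0024,-0.08,0,0,0,0.4]}}

```text
t: 14.9
ee_pos: [482.7, -244.9, 38.9]
ee_rot: [[0.003, 0.972, -0.234], [0.004, -0.234, -0.972], [-1.0, 0.002, -0.005]]
wrist_force: [0.4, -1.4, -0.8]
opening: 57.2
```

{"method": "jog_arm", "body": {"deltas": [0,0,0.02,0,0,0,0.4,0,0,0.06,0,0,0,0.4,0,0,0.08,0,0,0,0.4], "grip_force": 25}}

```text
t: 15.28
ee_pos: [483.1, -245.2, 120.7]
ee_rot: [[0.005, 0.972, -0.234], [0.003, -0.234, -0.972], [-1.0, 0.004, -0.004]]
wrist_force: [-0.2, -0.1, -0.5]
opening: 29.6
```

The fingers hadn't closed when I lifted, so the movement was probably left behind. Checking it.

```bash
python3 -c "
from h import *
blobs('scene');c=grab('scene');cv2.imwrite('pics/s3.png',cv2.resize(c['pixels'][215:335,320:460,::-1],None,fx=4,fy=4,interpolation=cv2.INTER_CUBIC));s=sensors.observe();print(s['ee_pos'],s['opening'])"
```

```text
scene [235. 134.] c 572.7 379.6 r 7.6 z50/95 [28.3 31.8]
scene [269. 167.] c 538.7 197.9 r 32.6 z50/95 [34.5 37. ]
scene [284. 183.] c 525.9 130.0 r 25.5 z50/95 [28.9 31.5]
scene [296. 222.] c 450.2 13.2 r 14.9 z50/95 [27.4 31.3]
scene [338. 220.] c 522.0 -60.7 r 8.0 z50/95 [29.8 33.5]
scene [391. 276.] c 481.4 -244.5 r 20.2 z50/95 [27.6 30.5]
scene [412. 301.] c 462.2 -309.9 r 19.0 z50/95 [27.9 30. ]
[ 483.57829459 -245.43323023  120.86429791] 28.157762827742655
```

View pics/s3.png

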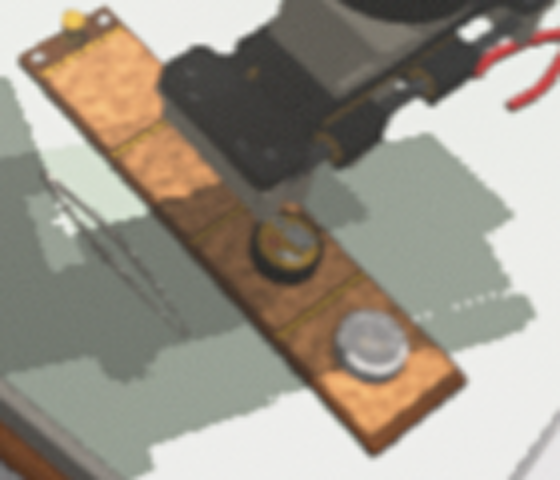

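The movement sits untouched on its pad (crop 287,243; blob still at 481.4,-244.5). I'll open, go down again and wait for the fingers to close.

{"method": "jog_arm", "body": {"deltas": [-0.0012,0.0006,0,0,0,0,-1,-0.0012,0.0006,0,0,0,0,-1,-0.0012,0.0006,0,0,0,0,-1,-0.0012,0.0006,0,0,0,0,-1,-0.0012,0.0006,0,0,0,0,-1,-0.0012,0.0006,0,0,0,0,-1]}}

```text
t: 16.12
ee_pos: [482.4, -244.8, 120.8]
ee_rot: [[0.006, 0.972, -0.234], [0.002, -0.234, -0.972], [-1.0, 0.006, -0.003]]
wrist_force: [0.7, 0.1, -0.4]
opening: 83.5
```

{"method": "jog_arm", "body": {"deltas": [0,0,-0.04,0,0,0,-1,0,0,-0.07,0,0,0,-1,0,0,-0.081,0,0,0,-1,0,0,-0.081,0,0,0,-0.5,0,0,-0.081,0,0,0,0,0,0,-0.081,0,0,0,0.4,0,0,-0.081,0,0,0,0.4,0,0,-0.081,0,0,0,0.4]}}

```text
t: 17.12
ee_pos: [482.5, -244.9, 40.1]
ee_rot: [[0.006, 0.972, -0.234], [0.002, -0.234, -0.972], [-1.0, 0.006, -0.003]]
wrist_force: [0.2, -0.3, 0.2]
opening: 47.4
```

{"method": "jog_arm", "body": {"deltas": [0,0,0,0,0,0,0.4,0,0,0,0,0,0,0.4,0,0,0,0,0,0,0.4]}}

```text
t: 17.5
ee_pos: [482.5, -244.9, 40.1]
ee_rot: [[0.007, 0.972, -0.234], [0.002, -0.234, -0.972], [-1.0, 0.006, -0.003]]
wrist_force: [-0.4, 0.1, 0.3]
opening: 38.6
```

{"method": "jog_arm", "body": {"deltas": [0,0,0,0,0,0,0.4,0,0,0.03,0,0,0,0.4,0,0,0.08,0,0,0,0.4,0.008,0.06,0.08,0,0,0.05,0.4,0.017,0.12,0.08,0,0,0.05,0.4,0.025,0.18,0.08,0,0,0.05,0.4,0.033,0.24,0.08,0,0,0.05,0.4,0.042,0.3,0.08,0,0,0.05,0.4]}}

```text
t: 18.5
ee_pos: [524.5, 57.1, 120.2]
ee_rot: [[0.007, 0.983, -0.185], [0.002, -0.185, -0.983], [-1.0, 0.006, -0.003]]
wrist_force: [2.1, -0.2, 0.3]
opening: 38.0
```

{"method": "jog_arm", "body": {"deltas": [0.008,0.06,0,0,0,0,0.4,0.017,0.12,0,0,0,0,0.4,0.029,0.205,0,0,0,0,0.4,0.029,0.205,0,0,0,0,0.4,0.029,0.205,0,0,0,0,0.4]}}

```text
t: 19.12
ee_pos: [553.2, 262.7, 119.8]
ee_rot: [[0.006, 0.983, -0.184], [0.002, -0.184, -0.983], [-1.0, 0.006, -0.003]]
wrist_force: [-0.5, -0.1, -0.1]
opening: 38.2
```

{"method": "jog_arm", "body": {"deltas": [0.0005,0.004,-0.04,0,0,0,0.4,0.0005,0.004,-0.065,0,0,0,0.4,0.0005,0.004,-0.073,0,0,0,0.4,0.0005,0.004,-0.077,0,0,0,0.4,0.0005,0.004,-0.079,0,0,0,0.4,0.0005,0.004,-0.0795,0,0,0,0.4,0.0005,0.004,-0.0795,0,0,0,0.4]}}

```text
t: 20.0
ee_pos: [553.9, 266.8, 40.8]
ee_rot: [[0.007, 0.983, -0.184], [0.002, -0.184, -0.983], [-1.0, 0.006, -0.003]]
wrist_force: [0.8, 0.4, -1.8]
opening: 38.2
```

{"method": "jog_arm", "body": {"deltas": [0,0,-0.0006,0,0,0,0.4,0,0,-0.0012,0,0,0,0.4,0,0,-0.0012,0,0,0,0.4]}}

```text
t: 20.38
ee_pos: [554.0, 266.9, 40.1]
ee_rot: [[0.007, 0.983, -0.183], [0.002, -0.183, -0.983], [-1.0, 0.007, -0.003]]
wrist_force: [-1.2, -0.7, 4.6]
opening: 37.8
```

{"method": "jog_arm", "body": {"deltas": [0,0,0,0,0,0,0.1,0,0,0,0,0,0,-0.2,0,0,0,0,0,0,-1,0,0,0,0,0,0,-1,0,0,0,0,0,0,-1,0,0,0.05,0,0,0,-1,0,0,0.11,0,0,0,-1,0,0,0.11,0,0,0,-1]}}

```text
t: 21.38
ee_pos: [556.1, 267.8, 154.8]
ee_rot: [[0.015, 0.983, -0.183], [0.005, -0.184, -0.983], [-1.0, 0.014, -0.008]]
wrist_force: [-0.4, -0.1, -0.3]
opening: 93.1
```

```bash
python3 -c "
from h import *
blobs('scene');s=sensors.observe();print(s['ee_pos'],s['ee_rot'][:,0],s['opening'])"
```

```text
scene [266. 164.] c 545.2 226.8 r 60.8 z50/95 [33.6 36.9]
scene [284. 182.] c 527.0 129.6 r 25.0 z50/95 [28.8 31.4]
scene [296. 222.] c 450.9 13.8 r 14.9 z50/95 [27.5 31.9]
scene [338. 220.] c 521.5 -60.4 r 8.1 z50/95 [29.7 32.6]
scene [412. 301.] c 462.7 -309.8 r 19.3 z50/95 [27.8 29.7]
[554.8099108  267.20417862 151.91341085] [ 0.01062644  0.00350188 -0.99993741] 93.03521205960483
```

Last is the small tin.

{"method": "jog_arm", "body": {"deltas": [-0.01,-0.06,0,0,0,-0.05,-1,-0.02,-0.12,0,0,0,-0.05,-1,-0.03,-0.18,0,0,0,-0.05,-1,-0.04,-0.24,0,0,0,-0.05,-1,-0.048,-0.3,0,0,0,-0.05,-1,-0.057,-0.36,0,0,0,-0.05,-1,-0.067,-0.42,0,0,0,-0.05,-1,-0.077,-0.48,0,0,0,-0.05,-1]}}

```text
t: 22.42
ee_pos: [476.6, -214.4, 150.5]
ee_rot: [[0.009, 0.973, -0.233], [0.004, -0.233, -0.973], [-1.0, 0.008, -0.006]]
wrist_force: [1.2, -0.2, 0.3]
opening: 92.3
```

{"method": "jog_arm", "body": {"deltas": [-0.015,-0.1,0,0,0,0,-1,-0.015,-0.1,0,0,0,0,-1,-0.015,-0.1,-0.03,0,0,0,-1,-0.015,-0.1,-0.03,0,0,0,-1]}}

```text
t: 22.92
ee_pos: [459.8, -313.4, 117.5]
ee_rot: [[0.004, 0.972, -0.233], [0.008, -0.233, -0.972], [-1.0, 0.002, -0.009]]
wrist_force: [-0.2, 0.1, 1.0]
opening: 92.6
```

{"method": "jog_arm", "body": {"deltas": [0.0025,0.003,-0.03,0,0,0,-1,0.0025,0.003,-0.06,0,0,0,-1,0.0025,0.003,-0.0785,0,0,0,-1,0.0025,0.003,-0.0785,0,0,0,-0.5,0.0025,0.003,-0.0785,0,0,0,0,0.0025,0.003,-0.0785,0,0,0,0.4,0.0025,0.003,-0.0785,0,0,0,0.5,0.0025,0.003,-0.0785,0,0,0,0.5]}}

```text
t: 23.92
ee_pos: [462.5, -310.5, 39.4]
ee_rot: [[0.005, 0.972, -0.233], [0.008, -0.233, -0.972], [-1.0, 0.003, -0.009]]
wrist_force: [0.1, -0.1, 0.2]
opening: 47.7
```

{"method": "jog_arm", "body": {"deltas": [0,0,0,0,0,0,0.5,0,0,0,0,0,0,0.5,0,0,0,0,0,0,0.5,0,0,0,0,0,0,0.5,0,0,0,0,0,0,0.5]}}

```text
t: 24.55
ee_pos: [462.5, -310.6, 39.4]
ee_rot: [[0.005, 0.972, -0.233], [0.008, -0.233, -0.972], [-1.0, 0.003, -0.009]]
wrist_force: [0.2, -0.0, 2.0]
opening: 33.3
```

{"method": "jog_arm", "body": {"deltas": [0,0,0.03,0,0,0,0.5,0,0,0.08,0,0,0,0.5,0.01,0.06,0.08,0,0,0.05,0.5,0.02,0.12,0.08,0,0,0.05,0.5,0.03,0.18,0.08,0,0,0.05,0.5,0.04,0.24,0.08,0,0,0.05,0.5,0.05,0.3,0.08,0,0,0.05,0.5,0.06,0.36,0.08,0,0,0.05,0.5]}}

```text
t: 25.55
ee_pos: [522.5, 51.4, 119.4]
ee_rot: [[0.004, 0.983, -0.184], [0.008, -0.184, -0.983], [-1.0, 0.003, -0.008]]
wrist_force: [0.1, 0.5, -0.3]
opening: 33.4
```

{"method": "jog_arm", "body": {"deltas": [0.009,0.06,0,0,0,0,0.5,0.018,0.12,0,0,0,0,0.5,0.027,0.18,0,0,0,0,0.5,0.036,0.24,0,0,0,0,0.5,0.043,0.286,0,0,0,0,0.5,0.043,0.286,0,0,0,0,0.5,0.043,0.286,0,0,0,0,0.5]}}

```text
t: 26.42
ee_pos: [565.1, 336.8, 118.9]
ee_rot: [[0.003, 0.983, -0.184], [0.007, -0.184, -0.983], [-1.0, 0.002, -0.008]]
wrist_force: [0.4, 0.2, -0.6]
opening: 33.3
```

{"method": "jog_arm", "body": {"deltas": [0.001,-0.001,-0.04,0,0,0,0.5,0.001,-0.001,-0.065,0,0,0,0.5,0.001,-0.001,-0.073,0,0,0,0.5,0.001,-0.001,-0.077,0,0,0,0.5,0.001,-0.001,-0.0788,0,0,0,0.5,0.001,-0.001,-0.0792,0,0,0,0.5,0.001,-0.001,-0.0792,0,0,0,0.5]}}

```text
t: 27.3
ee_pos: [566.3, 335.9, 40.2]
ee_rot: [[0.004, 0.983, -0.184], [0.007, -0.184, -0.983], [-1.0, 0.002, -0.008]]
wrist_force: [-0.2, 1.0, -0.5]
opening: 32.7
```

{"method": "jog_arm", "body": {"deltas": [0,0,-0.0004,0,0,0,0.5,0,0,-0.0008,0,0,0,0.5,0,0,-0.0008,0,0,0,0.5]}}

```text
t: 27.68
ee_pos: [566.4, 336.0, 39.5]
ee_rot: [[0.004, 0.983, -0.184], [0.007, -0.184, -0.983], [-1.0, 0.003, -0.008]]
wrist_force: [0.5, -0.0, 1.0]
opening: 33.2
```

Now release, rise, and back off toward the robot for a clear view.

{"method": "jog_arm", "body": {"deltas": [0,0,-0.0004,0,0,0,0.3,0,0,-0.0004,0,0,0,0,0,0,-0.0004,0,0,0,-0.5,0,0,-0.0004,0,0,0,-1,0,0,-0.0004,0,0,0,-1,0,0,0,0,0,0,-1,0,0,0.05,0,0,0,-1,0,0,0.11,0,0,0,-1]}}

```text
t: 28.68
ee_pos: [565.8, 335.7, 149.9]
ee_rot: [[0.002, 0.983, -0.184], [0.006, -0.184, -0.983], [-1.0, 0.001, -0.007]]
wrist_force: [1.1, -0.0, 0.1]
opening: 91.8
```

{"method": "jog_arm", "body": {"deltas": [0,0,0.05,0,0,0,-1,-0.06,0,0.09,0,0,0,-1,-0.12,0.03,0.09,0,0,0,-1,-0.18,0.06,0.09,0,0,0,-1,-0.24,0.1,0.09,0,0,0,-1,-0.3,0.14,0.09,0,0,0,-1,-0.32,0.16,0.09,0,0,0,-1,-0.32,0.16,0.09,0,0,0,-1]}}

```text
t: 29.68
ee_pos: [242.8, 497.4, 240.0]
ee_rot: [[0.002, 0.984, -0.18], [0.007, -0.18, -0.984], [-1.0, 0.0, -0.007]]
wrist_force: [0.0, -0.9, -0.7]
opening: 93.2
```

```bash
python3 - <<'E'
from h import *
c=grab('top','t4'); s=grab('scene')
t=cv2.resize(c['pixels'][150:245,160:470,::-1],None,fx=2.5,fy=2.5,interpolation=cv2.INTER_CUBIC)
u=cv2.resize(s['pixels'][110:210,210:330,::-1],None,fx=3,fy=3,interpolation=cv2.INTER_CUBIC)
o=np.zeros((t.shape[0]+u.shape[0],t.shape[1],3),np.uint8);o[:t.shape[0]]=t;o[t.shape[0]:,:u.shape[1]]=u
cv2.imwrite('pics/fin.png',o)
ctr=np.array([547.5,232.4]);a=np.array([.984,-.179]);b=np.array([.179,.984])
for nm,c in(('top',c),('scene',s)):
    P=cloud(c);d=P[...,:2]-ctr;A=d@a;B=d@b
    for n,y,z in(('small',105,29),('movement',35,30),('large',-35,37),('medium',-105,31)):
        k=(P[...,2]>20)&(P[...,2]<46)&(abs(B-y)<36)&(abs(A)<45)
        k=cv2.morphologyEx(k.astype(np.uint8),cv2.MORPH_OPEN,np.ones((3,3)))>0
        p=P[k]
        print(nm,n,'off',(np.percentile(A[k],[1,99]).mean().round(1),(np.percentile(B[k],[1,99]).mean()-y).round(1)),'z',np.median(p[:,2]).round(1),z)
print(sensors.observe()['ee_pos'])
E
```

```text
top small off (np.float64(0.6), np.float64(-0.1)) z 29.2 29
top movement off (np.float64(1.0), np.float64(-0.1)) z 29.1 30
top large off (np.float64(-0.9), np.float64(-0.6)) z 37.1 37
top medium off (np.float64(0.3), np.float64(-0.6)) z 31.2 31
scene small off (np.float64(-2.6), np.float64(-2.2)) z 26.3 29
scene movement off (np.float64(-1.3), np.float64(-1.1)) z 27.2 30
scene large off (np.float64(-3.1), np.float64(-1.9)) z 34.6 37
scene medium off (np.float64(-2.5), np.float64(-1.3)) z 29.1 31
[245.52680993 495.71281175 239.85025208]
```

View pics/fin.png

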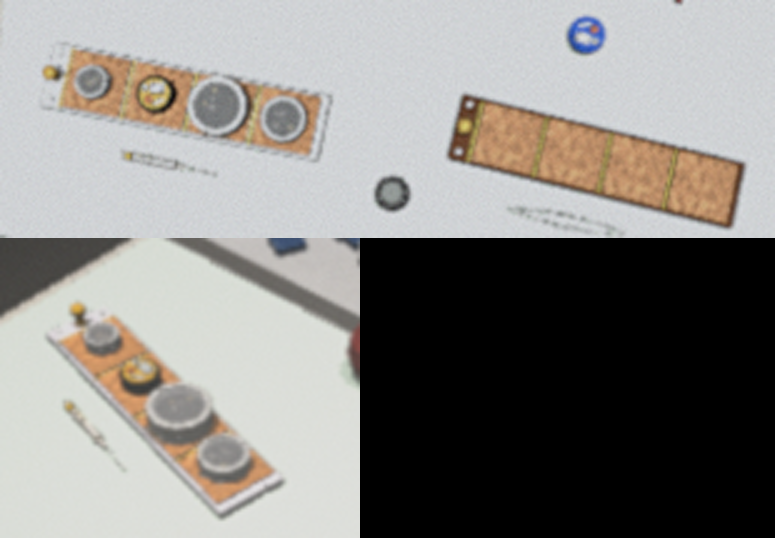

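The final view shows small (92,81), movement (155,93), large (218,104) and medium (283,118) in that order from the knob. All are upright and centred on their pads, and the dark rack is empty.

```bash
python3 -c "
from h import *
print(sign_off())"
```

```text
the job is handed in; nothing more can be done
None
```

All four parts now stand on the aluminium rack in reverse order. From its knob they are the small tin, the movement, the large tin and the medium tin. The job is handed in, with the arm clear, after about 30 s of the 122 s allowed.

- **Position:** the top camera puts every part within about 1 mm of the pad centres I calculated. The scene camera reads up to 3 mm off. The two cameras disagreed by 2–3 mm throughout, so I averaged them to get the targets.
- **Height and upright:** the measured heights match parts standing flat on their pads, except that the scene camera reads 2–3 mm low. Both views show the parts upright and the dark rack empty. The blue look-alike was not touched.
- **What went wrong:** I lifted too early on the first try at the movement, before the fingers had closed. It stayed in place undisturbed, and the second try worked.
- **Medium tin:** it slipped about 2 mm down in the grip and met its pad at 13 N. Its measured height shows it standing flat.

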